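Load the battery bay of a tilted test set, slide its cover shut and latch it

ROBOT

A 7-joint arm with a two-finger parallel gripper is mounted at the origin on the work surface. World frame = base frame: x ahead of the robot, y to its left, z up, the work surface at z = 0. Lengths are in m, angles in rad, forces in N, time in s.
With the tool pointing down it reaches from about 0.35 to 0.9 m from the base axis. Payload 7.2 kg.
Tool frame: the origin (TCP) lies where the fingers leave the gripper's body, on its centre line; the fingertips stand 73 mm ahead of it and the grasp point (between the pads) lies 54 mm ahead of it; z points along the fingers, y is the line along which they close (so a half turn about z gives the same grasp; the last joint's range is limited). The gripper opens to 85 mm and grips with 20 to 120 N. Pads are 22 mm wide; open, the fingers measure 114 mm over their backs; the gripper's body (76 mm by 85 mm) begins 54 mm behind the grasp point. The pads swing forward as they close: fully open they stand 13 mm farther back than shut.
Start: joints at [-1.312, 0.411, -0.013, 1.596, 0.006, 1.134, -0.082], TCP at [0.201, 0.592, 0.304] pointing down, gripper open.
Joint ranges: [-2.95, 2.95], [-0.29, 1.99], [-1.47, 1.44], [0.14, 2.54], [-1.03, 4.17], [0.13, 1.85], [-2.86, 2.86]. Speed limits (rad/s): [2.39, 2.39, 3.01, 3.01, 3.14, 3.14, 3.14].

INTERFACE

Orientations are given as a rotation vector (axis times angle).
In Python, from cell import * gives the robot as it stands.
- The arm moves only by the tool drive_tool, never from a script. Its argument "motion" is a list of rows, each a list of 3 entries, a list of its own where there are three numbers: the shift along the tool's x, y, z in m, then the turn about the tool's z in degrees, then the closure in counts, from 0 (fully open) to 255 (shut). In form: [[[x, y, z], twist, fingers], ...]. A call has 1 to 10 rows; each row shifts and turns the commanded pose from where the row before left it, along the tool's axes as they then stand; what a row does not reach is not made up. A row lasts 1/10 s, in which the tool goes at most 50 mm and 8.59 degrees, less where a joint would pass 70% of its speed; a pose out of reach is approached as far as the arm can. A call with a gripper value outside its range is refused whole. The fingers move at their own pace and stop on an object; "grip_force" is the grip in N (left out, the last holds). Time passes only in rows, so rows that do not move let the fingers close. It gives the time, the measured TCP pose, the force, the opening and the grip force at its end, in the units of the state.
- sense(): the state, without advancing time (a new reading comes with each control period).
- read_camera(name): name is "scene" or "side" or "wrist"; returns a dict with "pixels" (480x640x3 uint8, blue, green, red), "fovy" (degrees; the focal length in pixels is half the picture's height over the tangent of half this angle, whatever the lens; pixels are square), "cx", "cy" (the principal point, pixels), "rvec" (rotation vector, rad) and "tvec" (3), from world to camera coordinates, as OpenCV has them. Camera axes: x right, y down, z forward; pixel columns grow to the right and rows downward; lengths in m; the calibration is good to about 2 mm. A picture is of the moment at which its call begins. There is no depth.
- hand_in(): hands the job in; it is judged then, once.
Trained networks look in a picture, given as the dict that the camera call returned (one of the last four; its "shot" number tells which), for a name from the list of things; names that differ only in an ending like _2 or _b are one class to them, and where a whole thing is asked for, a point or a joint stands for the part that bears it (a point fixed in the world has none). Each returns a list of dicts, best first, with "score" (0 to 1); they miss things now and then, are a little off and sometimes report something else, mostly with a low value. They report only what shows in the picture. A call takes as long as a camera call. They do not tell look-alikes from the thing itself.
- outline_of(picture, thing): "pixels" (480x640 bool, what is visible of it) and "extent" ([left, top, right, bottom] in pixels, round what is visible of it).
The state is a dict: "clock": time; "joints": joint angles; "qvel": joint speeds; "effort": joint torques, N m; "tool_pos": TCP position; "orientation": TCP orientation; "contact_force": force on the tool from outside, world axes, zero at the start; "moment": the same for the moment, N m; "opening": finger opening in m; "grip_force": force on a finger pad.
Only numpy, scipy, OpenCV 4.12 (cv2) and the standard library are available. Lean on these libraries where they do the work, as an engineer would, in place of code of your own. Each camera call takes 0.05 s, during which the arm holds its last target. There are 200 camera calls.

TASK

Put the charged battery pack (green) into the open bay of the tilted blue test set: slide the yellow cover fully aside, and lower the pack gently, without dropping it, right to the floor of the bay with its copper contact end uphill. Then, with the red latch knob pulled out, slide the cover fully shut over the pack and push the knob fully home to lock it. Leave the red flat pack and everything else on the bench where it is.

Things in the scene. Friction and masses are not known exactly. Their poses are not given: they have to be found in the camera images.
- deck: Sloping top panel of the blue test set (fixed; place and heading vary), rising at 24 degrees away from the robot. Origin: centre of the battery bay's mouth, in the panel plane; x uphill along the panel, y left across it, z out of it. Panel spans x -85..85, y -160..95 mm, case 62 mm thick, its lower front edge on the bench. Guide strips 9 mm high run along y at x = +-73 mm.
- bay_floor (a point): Centre of the floor of the battery bay, axes as the deck's. The bay is a pocket 126 (deck x) x 66 (deck y) mm, 57 mm deep square to the panel. Two copper terminals stand on its uphill wall.
- cover (a joint): Slide of the yellow cover, m: 0 shut, grows towards deck -y, 0.116 fully open (stop); clear of the bay from 0.111. Flat plate 138 (x) x 118 (y) x 5 mm, 1.5 mm above the panel; shut it spans deck y -40..78 mm. About 2 N; stays where left. With the latch home it stops at 0.020, or is locked if shut (the pin then stands in a 20 x 16 mm hole near its leading edge).
- cover_rib (a point): Middle of the top edge of the black grip rib on the cover; axes as the deck's. The rib is 60 long (deck x), 12 thick (deck y) and stands 24 mm above the cover plate.
- latch (a joint): Slide of the latch, m: 0 home (pin down in the cover's path), 0.015 pulled fully out, along deck z; the pin clears the cover from about 0.008. About 3 N; stays where left. It goes home only when the cover is fully shut or drawn back past 0.020.
- latch_top (a point): Centre of the top of the red round latch knob (diameter 30, 22 mm high, axis deck z); moves with the latch. At deck x 40, y 62 mm; when home its top is 41 mm and its underside 19 mm above the panel. Its bracket (24 mm wide in x, y 48..94 mm, top 17 mm above the panel) bridges the cover.
- pack: Charged battery pack, loose, grey with green top and black fin, about 0.32 kg: 120 (x) x 60 (y) x 30 mm, grip fin 70 (x) x 12 (y) x 24 mm standing centred on top (54 mm high in all). Origin: centre of the underside; z out of its top; copper contacts at its +x end. Seated, the fin stays 3 mm below the panel.
- pack_fin (a point): Middle of the top edge of the green pack's fin (54 mm above its underside).
- pack_contacts (a point): Copper contact end of the green pack: 60 mm along its +x from its origin, 14 mm up.
- flat_pack: Flat battery pack, loose, the same shape and axes as the green one but with a red top. Not to be used or moved.
- meter: Bystander: handheld meter lying flat, red, 170 x 82 x 34 mm (40 at its dial); origin under its centre, x along its length.
- motor: Bystander: white round motor, diameter 86, 60 mm high; origin under its centre.
- bottle: Bystander: standing bottle, diameter 52, 120 mm high; origin under its centre.
- spool: Bystander: blue spool standing on its flange, diameter 56, 45 mm high; origin under its centre.
- driver: Bystander: screwdriver lying, 190 mm long, yellow handle; x along it.
- brush: Bystander: brush lying, 170 mm long, wooden handle; x along it.
- board: Bystander: green circuit board, 75 x 110 mm, parts up to 22 mm high; origin under its centre.
Not all that is in view belongs to the job. Leave any purple look-alike of the pack alone.

How it is judged:
By the outcome, as a careful person would: the job done as asked, in the order asked, and still so for the second after the job is handed in, with the robot touching nothing.
It also fails if it takes over 72 s, if anything falls off the work surface, if the arm or the gripper's body presses on something with over 40 N, if the wrist force passes 120 N, or if a joint passes its speed limit or range.

## Working session

There is one attempt and no reset: what is moved stays moved. The work goes in short steps, Python scripts to look and compute and a tool call to move; the robot and the scene stay as the last step left them, time stands still between calls to the robot, and variables do not carry over. Pictures are saved under pics/ and viewed, at most 10 in all, crops included, and the job is handed in when it is done.

Besides the shell and the picture viewer there is one more tool, called after ">>>" as name(argument=value, ...), one argument or row to a line, values as JSON. drive_tool: Moves the arm, as the interface text tells. Its arguments: {"type":"object","properties":{"motion":{"type":"array"},"grip_force":{"type":"number"}},"required":["motion"]}

```bash
ls; mkdir -p pics; cat > h.py <<'E'
from cell import *
import numpy as np, cv2
from scipy.spatial.transform import Rotation as R
def cam(p):
    f=240/np.tan(np.radians(p["fovy"])/2); K=np.array([[f,0,p["cx"]],[0,f,p["cy"]],[0,0,1]])
    return K,R.from_rotvec(np.ravel(p["rvec"])).as_matrix(),np.ravel(p["tvec"])
def proj(p,X):
    K,r,t=cam(p); x=(np.atleast_2d(X)@r.T+t)@K.T; return x[:,:2]/x[:,2:]
def back(p,uv,z):
    K,r,t=cam(p); d=r.T@np.linalg.solve(K,[uv[0],uv[1],1]); c=-r.T@t; return c+d*(z-c[2])/d[2]
E
python3 - <<'E'
from h import *
s=sense(); print(s)
ims=[]
for n in ["scene","side"]:
    p=read_camera(n); cv2.imwrite(f"pics/{n}0.png",p["pixels"]); print(n,p["fovy"],p["cx"],p["cy"],p["rvec"],p["tvec"])
    K,r,t=cam(p); print("campos",-r.T@t)
    for th in ["deck","cover","cover_rib","latch_top","pack","flat_pack","meter","motor","bottle","spool","driver","brush","board"]:
        for o in outline_of(p,th)[:3]:
            m=o["pixels"]; c=np.argwhere(m).mean(0)[::-1]; print(th,round(o["score"],2),o["extent"],c.round(),m.sum(), back(p,c,0.03).round(3))
E
```

```text
pics
{'clock': 0.0, 'joints': array([-1.31219877,  0.41189323, -0.01272935,  1.59707254,  0.0055964 ,
        1.13429371, -0.08219184]), 'qvel': array([-0.00066964, -0.00061084, -0.0001103 , -0.00079027,  0.00132814,
        0.00101137,  0.00225418]), 'effort': array([ 1.55988047e-03, -6.00618696e+01,  6.82595652e-01, -2.99427223e+01,
        1.37827877e-02,  1.04479541e-02, -4.40859402e-07]), 'tool_pos': array([0.20052909, 0.59154385, 0.30304538]), 'orientation': array([-5.10951629e-01, -3.09959974e+00,  2.54981995e-03]), 'contact_force': array([-0.21082322, -0.94609922,  0.73887336]), 'moment': array([0.04226113, 0.00066575, 0.00025497]), 'grip_force': 0.0, 'opening': 0.08536712559067228}
scene 52.71695459286933 314.91440945327855 239.55006411898387 [ 1.1662421   2.34640471 -1.00124424] [ 0.31603806 -0.18434903  1.68211715]
campos [1.24495424 0.57119775 1.04269113]
deck 0.91 [244.1, 228.0, 354.3, 310.3] [298. 270.] 5349 [ 0.551 -0.035  0.03 ]
deck 0.54 [193.0, 243.7, 219.8, 270.5] [206. 256.] 664 [ 0.669 -0.284  0.03 ]
deck 0.45 [326.3, 346.9, 397.9, 421.4] [360. 381.] 2731 [0.733 
[... 2410 characters left out ...]
eter 0.82 [285.5, 157.5, 338.4, 192.4] [312. 175.] 977 [0.716 0.287 0.03 ]
motor 0.68 [405.1, 269.1, 434.1, 298.5] [420. 283.] 686 [ 0.659 -0.29   0.03 ]
bottle 0.71 [234.5, 218.2, 255.4, 250.5] [242. 236.] 443 [0.359 0.197 0.03 ]
bottle 0.34 [369.6, 298.2, 409.3, 345.5] [389. 323.] 929 [ 0.49  -0.332  0.03 ]
spool 0.93 [304.3, 299.6, 321.2, 323.0] [311. 311.] 414 [ 0.347 -0.167  0.03 ]
driver 0.75 [184.0, 182.9, 209.9, 199.8] [196. 192.] 197 [0.35  0.464 0.03 ]
brush 0.72 [300.9, 299.7, 320.5, 326.9] [311. 311.] 402 [ 0.347 -0.166  0.03 ]
brush 0.59 [404.6, 343.5, 460.8, 385.7] [434. 360.] 715 [ 0.501 -0.49   0.03 ]
board 0.86 [243.6, 151.7, 277.0, 169.0] [260. 159.] 374 [0.624 0.472 0.03 ]
```

```bash
python3 - <<'E'
import cv2
a=cv2.imread("pics/scene0.png")[140:365,170:470]; b=cv2.imread("pics/side0.png")[140:400,230:510]
cv2.imwrite("pics/a.png",cv2.resize(a,(800,600),interpolation=cv2.INTER_CUBIC)); cv2.imwrite("pics/b.png",cv2.resize(b,None,fx=2.3,fy=2.3,interpolation=cv2.INTER_CUBIC))
E
```

```text
(no output)
```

View pics/a.png

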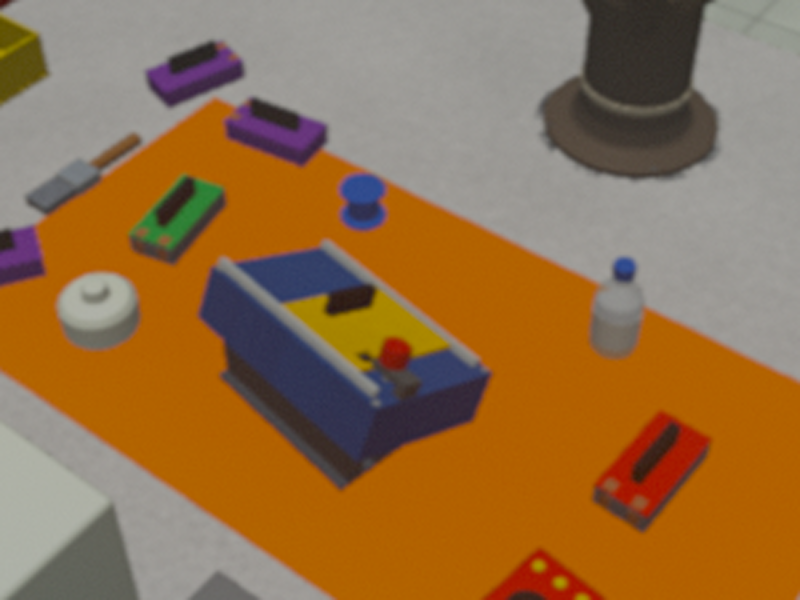

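View pics/b.png

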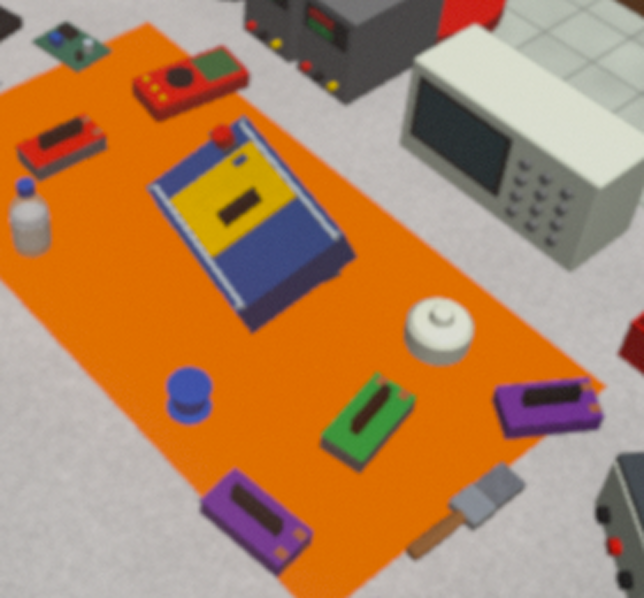

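The scene view shows the deck (knob at about (318,272) px, a hole in the cover beside it, cover partly open) and the green pack at (236,222), with its contacts at the lower-left end, about world +x. The side view agrees: pack at (389,323), contacts on its right. Next I'll fit the deck and pack poses.

```bash
cat >> h.py <<'E'
from scipy.optimize import least_squares
c24=np.radians(24); Z0=.085*np.sin(c24)+.062*np.cos(c24)
def deckR(yaw): return R.from_euler('z',yaw).as_matrix()@R.from_euler('y',-c24).as_matrix()
def d2w(d,q): return np.atleast_2d(q)@deckR(d[2]).T+[d[0],d[1],Z0]
E
python3 - <<'E'
from h import *
P={n:read_camera(n) for n in ["scene","side"]}
C=np.array([[.085,-.16,0],[-.085,-.16,0],[-.085,.095,0],[.085,.095,0]])
uv={"scene":np.array([[250.6,238.2],[291.9,231.1],[353.7,280.6],[310.6,290]]),"side":np.array([[383.9,246.5],[335.6,275.6],[295.2,220.9],[335.7,191.3]])}
f=lambda d:np.concatenate([(proj(P[n],d2w(d,C))-uv[n]).ravel() for n in P])
for y0 in [0,.5,-.5]:
    r=least_squares(f,[.55,0,y0],loss='soft_l1'); print(r.x.round(4),r.cost,f(r.x).round(1))
d=r.x
for n in P:
    print(n,"rib at cover .02,.05:",proj(P[n],d2w(d,[[0,0,0],[.04,.062,.041],[.04,.062,.056]])).round(1))
    px=P[n]["pixels"]; h=cv2.cvtColor(px,cv2.COLOR_BGR2HSV)
    m=cv2.inRange(h,(50,120,60),(75,255,255))
    x0,y0,x1,y1=(205,196,262,250) if n=="scene" else (360,295,420,355)
    M=np.zeros_like(m); M[y0:y1,x0:x1]=m[y0:y1,x0:x1]
    pts=np.array([back(P[n],(u,v),.03)[:2] for v,u in np.argwhere(M)])
    print(n,len(pts),cv2.minAreaRect((pts*1000).astype(np.float32)))
E
```

```text
[ 0.5633  0.0116 -0.1825] 16.338174088448106 [-3.   1.2  0.3  0.3 -0.4 -1.7 -0.9  2.7 -3.2 -3.  -2.   2.7 -1.8  2.
  0.8 -0. ]
[ 0.5633  0.0116 -0.1825] 16.338174088448184 [-3.   1.2  0.3  0.3 -0.4 -1.7 -0.9  2.7 -3.2 -3.  -2.   2.7 -1.8  2.
  0.8 -0. ]
[ 0.5633  0.0116 -0.1825] 16.338174088448028 [-3.   1.2  0.3  0.3 -0.4 -1.7 -0.9  2.7 -3.2 -3.  -2.   2.7 -1.8  2.
  0.8 -0. ]
scene rib at cover .02,.05: [[308.1 265.5]
 [318.1 268.2]
 [319.8 263.3]]
scene 267 ((497.3971252441406, -327.9212341308594), (113.93418884277344, 55.57283020019531), 11.06675910949707)
side rib at cover .02,.05: [[329.8 226. ]
 [325.9 198.9]
 [324.3 196.3]]
side 527 ((496.91094970703125, -329.9068603515625), (116.36071014404297, 56.371368408203125), 11.652908325195312)
```

>>> drive_tool(
  motion=[
    [[-0.034, -0.033, 0], 0, 0],
    [[-0.034, -0.033, 0], 0, 0],
    [[-0.034, -0.033, 0], 0, 0],
    [[-0.034, -0.033, 0], 0, 0],
    [[-0.034, -0.033, 0], 0, 0],
    [[-0.034, -0.033, 0], 0, 0],
    [[-0.034, -0.033, 0], 0, 0],
    [[-0.034, -0.033, 0], 0, 0],
    [[-0.034, -0.033, 0], 0, 0],
    [[-0.034, -0.033, 0], 0, 0],
  ],
  grip_force=20,
)

```text
clock: 2.5
tool_pos: [0.4173, 0.1684, 0.3043]
orientation: [0.511, 3.099, 0.001]
contact_force: [2.1, 1.4, 0.1]
opening: 0.0856
grip_force: 0.0
```

>>> drive_tool(
  motion=[
    [[-0.032, -0.031, 0], 0, 0],
    [[-0.032, -0.031, 0], 0, 0],
    [[-0.032, -0.031, 0], 0, 0],
    [[-0.032, -0.031, 0], 0, 0],
    [[-0.032, -0.031, 0], -8.2, 0],
    [[0, 0, 0], 0, 0],
  ],
)

```text
clock: 3.1
tool_pos: [0.5184, -0.0301, 0.3043]
orientation: [0.309, 3.124, -0.004]
contact_force: [-0.5, -0.2, 0.2]
opening: 0.0855
grip_force: 0.0
```

```bash
python3 - <<'E'
from h import *
s=sense(); print(s["tool_pos"],s["orientation"])
p=read_camera("wrist"); K,r,t=cam(p); print(p["fovy"],"cam",-r.T@t, "axes",r.round(2).tolist())
im=p["pixels"].copy(); cv2.imwrite("pics/w1raw.png",im)
d=[.5633,.0116,-.1825]
q=np.array([[.085,-.16,0],[-.085,-.16,0],[-.085,.095,0],[.085,.095,0]])
cv2.polylines(im,[proj(p,d2w(d,q)).astype(int)],1,(255,255,255),1)
a=np.linspace(0,6.28,30); cv2.polylines(im,[proj(p,d2w(d,np.c_[.04+.015*np.cos(a),.062+.015*np.sin(a),0*a+.041])).astype(int)],1,(255,0,255),1)
cv2.imwrite("pics/w1.png",im)
E
```

```text
[ 0.5183543  -0.03014672  0.30429355] [ 0.30891437  3.12424406 -0.00386946]
63.61245038757478 cam [ 0.43549448 -0.01273674  0.37490878] axes [[0.2, 0.98, -0.0], [0.93, -0.18, 0.33], [0.32, -0.07, -0.94]]
```

View pics/w1.png

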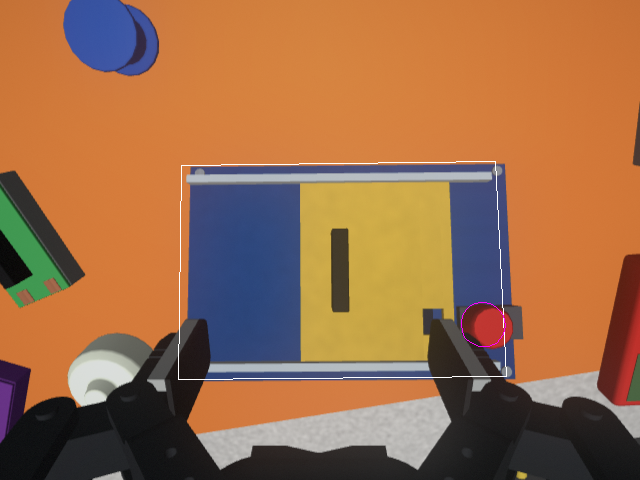

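Wrist view: the deck panel spans columns 190–514 and rows 165–378, the cover columns 300–453, the rib is at (340,270) and the knob top at (492,327). The cover is partly open, with its hole at (432,321), clear of the latch pin.

```bash
python3 - <<'E'
from h import *
from cell import *
p=read_camera("wrist")
h=cv2.cvtColor(p["pixels"],cv2.COLOR_BGR2HSV)
red=cv2.inRange(h,(0,150,60),(5,255,255))|cv2.inRange(h,(173,150,60),(180,255,255)); red[:, :440]=0; red[:,530:]=0;red[:290]=0;red[360:]=0
ys,xs=np.nonzero(red); print("red",xs.min(),xs.max(),ys.min(),ys.max())
def f(v):
    d=v[:3];q=v[3];L=v[4];ry=v[5]
    X=[[-.085,-.16,0],[-.085,.095,0],[.085,.095,0],[-.069,-.04-q,.0065],[-.069,.078-q,.0065],[.069,.078-q,.0065],[.069,-.04-q,.0065],
       [-.03,ry-.006,.0305],[-.03,ry+.006,.0305],[.03,ry+.006,.0305],[.03,ry-.006,.0305],[.04,.062,.041+L]]
    U=[[190,166],[504,164],[513.5,377.5],[300,182],[449.5,182],[454,361],[301,361],[331.5,229],[348.5,229],[349,311.5],[332,311.5],[493,326]]
    return (proj(p,d2w(d,X))-U).ravel()
r=least_squares(f,[.563,.012,-.18,.04,0,-.02],loss='soft_l1');v=r.x
print(v.round(4),f(v).round(1)); d=v[:3]
print("rib top",d2w(d,[[0,v[5],.0305]]).round(4),"knob top",d2w(d,[[.04,.062,.041+v[4]]]).round(4))
E
```

```text
red 458 508 306 350
[ 0.5649  0.0206 -0.1945  0.0301  0.0009 -0.0403] [ 0.3  0.2 -0.3  0.1  0.4  1.3  0.2  0.9 -0.5 -0.1  1.2 -1.2 -0.5 -0.4
  0.  -1.2 -0.4 -1.3  0.1  0.1  0.2  0.2 -0.3  1.4]
rib top [[ 0.545  -0.0165  0.1191]] knob top [[0.596  0.0777 0.1458]]
```

>>> drive_tool(
  motion=[
    [[-0.0234, 0.0185, 0.03], 0, 0],
    [[0, 0, 0.04], 0, 0],
    [[0, 0, 0.036], 0, 0],
    [[0, 0, 0.02], 0, 0],
    [[0, 0, 0], 0, 255],
    [[0, 0, 0], 0, 255],
    [[0, 0, 0], 0, 255],
    [[0, 0, 0], 0, 255],
    [[0, 0, 0], 0, 255],
    [[0, 0, 0], 0, 255],
  ],
  grip_force=40,
)

```text
clock: 4.2
tool_pos: [0.544, -0.0112, 0.1792]
orientation: [0.308, 3.125, 0.0]
contact_force: [-2.5, -1.9, 7.6]
opening: 0.0111
grip_force: 43.1
```

>>> drive_tool(
  motion=[
    [[0, -0.01, 0], 0, 255],
    [[0, -0.015, 0], 0, 255],
    [[0, -0.015, 0], 0, 255],
    [[0, -0.015, 0], 0, 255],
    [[0, -0.015, 0], 0, 255],
    [[0, -0.01, 0], 0, 255],
    [[0, -0.006, 0], 0, 255],
    [[0, 0, 0], 0, 255],
    [[0, 0, 0], 0, 255],
  ],
)

```text
clock: 5.1
tool_pos: [0.5277, -0.0962, 0.1792]
orientation: [0.308, 3.123, -0.001]
contact_force: [1.1, -2.6, 6.5]
opening: 0.0109
grip_force: 43.1
```

>>> drive_tool(
  motion=[
    [[0, -0.004, 0], 0, 255],
    [[0, -0.004, 0], 0, 255],
    [[0, 0, 0], 0, 255],
  ],
)

```text
clock: 5.4
tool_pos: [0.5263, -0.1034, 0.1792]
orientation: [0.308, 3.123, 0.0]
contact_force: [1.7, -0.6, 6.4]
opening: 0.0106
grip_force: 43.1
```

>>> drive_tool(
  motion=[
    [[0, -0.004, 0], 0, 255],
    [[0, -0.004, 0], 0, 255],
    [[0, 0, 0], 0, 255],
  ],
)

```text
clock: 5.7
tool_pos: [0.5262, -0.1046, 0.1792]
orientation: [0.299, 3.124, 0.012]
contact_force: [4.5, 18.9, 7.5]
opening: 0.0104
grip_force: 43.2
```

```bash
python3 - <<'E'
from h import *
p=read_camera("wrist"); d=[.5649,.0206,-.1945]; im=p["pixels"].copy()
for q in (.111,.116): cv2.polylines(im,[proj(p,d2w(d,[[-.069,.078-q,.0065],[.069,.078-q,.0065]])).astype(int)],0,(255,255,255),1)
print(sense()["tool_pos"],sense()["contact_force"]);cv2.imwrite("pics/w2.png",im)
E
```

```text
[ 0.52616527 -0.10453876  0.17921554] [ 4.20960956 19.58893177  6.01313205]
```

View pics/w2.png

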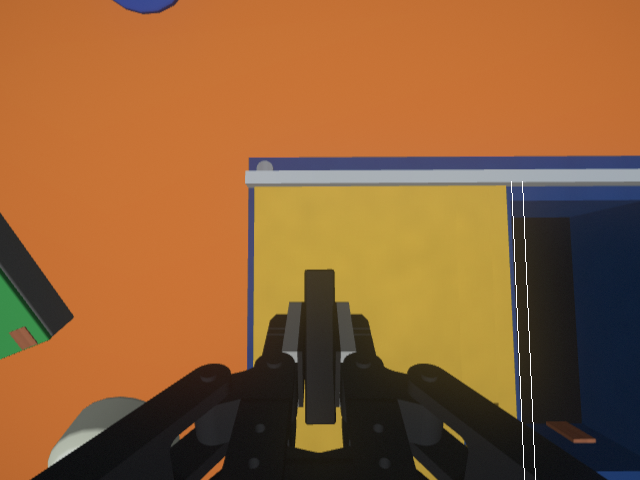

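>>> drive_tool(
  motion=[
    [[0, 0.006, 0], 0, 255],
    [[0, 0, 0], 0, 255],
    [[0, 0, 0], 0, 60],
    [[0, 0, 0], 0, 0],
    [[0, 0, 0], 0, 0],
    [[0, 0, -0.045], 0, 0],
    [[0.03, 0.02, -0.035], 0, 0],
    [[0.01, 0.02, -0.04], 0, 0],
    [[0, 0, 0], 0, 0],
  ],
)

```text
clock: 6.65
tool_pos: [0.4945, -0.0559, 0.3022]
orientation: [0.303, 3.12, 0.004]
contact_force: [0.9, 0.4, -0.2]
opening: 0.0854
grip_force: 0.0
```

```bash
python3 - <<'E'
from h import *
p=read_camera("wrist"); d=[.5649,.0206,-.1945]; im=p["pixels"].copy()
def pl(q,c=0): cv2.polylines(im,[np.round(proj(p,d2w(d,q))).astype(int)],c,(255,255,255),1)
pl([[.085,-.16,0],[-.085,-.16,0],[-.085,.095,0],[.085,.095,0]],1)
pl([[-.063,-.033,0],[-.063,.033,0],[.063,.033,0],[.063,-.033,0]],1)
pl([[-.069,.078-.116,.0065],[.069,.078-.116,.0065]])
print(sense()["tool_pos"],sense()["contact_force"]);cv2.imwrite("pics/w3.png",im)
E
```

```text
[ 0.49406618 -0.05698805  0.30012472] [-0.3453099  -0.07689924  0.57755954]
```

View pics/w3.png

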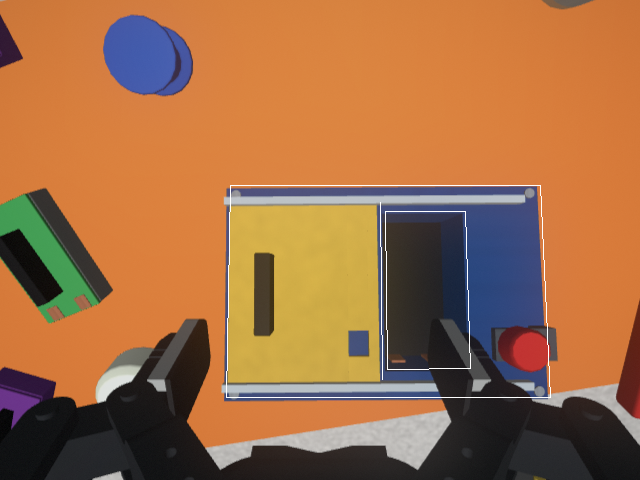

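The cover is on its stop with the bay open at columns 387–467. The overlay is within about 2 mm. The pack is to the left at (50,260).

>>> drive_tool(
  motion=[
    [[-0.0016, -0.046, 0], 0, 0],
    [[-0.0016, -0.046, 0], 0, 0],
    [[-0.0016, -0.046, 0], 0, 0],
    [[-0.0016, -0.046, 0], 0, 0],
    [[-0.0016, -0.046, 0], 0, 0],
    [[-0.0016, -0.046, 0], -7.6, 0],
    [[0, 0, 0], -7.5, 0],
    [[0, 0, 0], -7.5, 0],
    [[0, 0, 0], 0, 0],
  ],
)

```text
clock: 7.6
tool_pos: [0.4481, -0.3311, 0.2963]
orientation: [0.308, -3.124, -0.002]
contact_force: [0.2, 0.2, -0.5]
opening: 0.0854
grip_force: 0.0
```

```bash
python3 - <<'E'
from h import *
s=sense(); print(s["tool_pos"],s["orientation"])
p=read_camera("wrist"); h=cv2.cvtColor(p["pixels"],cv2.COLOR_BGR2HSV)
m=cv2.inRange(h,(50,120,50),(75,255,255))
n,l,st,c=cv2.connectedComponentsWithStats(m); k=1+np.argmax(st[1:,4]); print(st[k])
pts=np.array([back(p,(u,v),.03)[:2] for v,u in np.argwhere(m>0) if abs(u-c[k][0])<120 and abs(v-c[k][1])<120])
print(cv2.minAreaRect((pts*1000).astype(np.float32)))
# fin top: dark pixels inside green hull
H=np.zeros_like(m); cv2.fillConvexPoly(H,cv2.convexHull(np.argwhere(l==k)[:,::-1].astype(np.int32)),255)
f=(H>0)&(h[...,2]<70); pf=np.array([back(p,(u,v),.054)[:2] for v,u in np.argwhere(f)]); print(cv2.minAreaRect((pf*1000).astype(np.float32)),len(pf))
cv2.imwrite("pics/w4.png",p["pixels"])
E
```

```text
[ 0.44805303 -0.33109607  0.2963226 ] [ 3.08470017e-01 -3.12415651e+00 -1.54048316e-03]
[ 306  219   36   75 1083]
((500.0848388671875, -328.07330322265625), (115.0054702758789, 59.23855209350586), 11.45849609375)
((484.66058349609375, -327.45318603515625), (55.17231369018555, 7.11445951461792), 15.64216423034668) 318
```

View pics/w4.png

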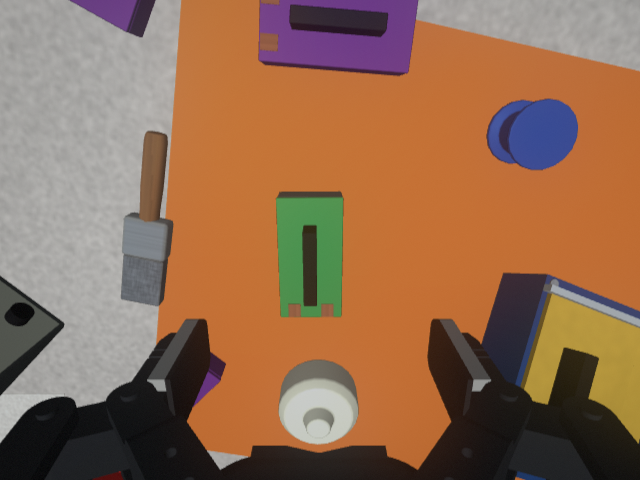

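The pack is at (310,255) px, square to the tool, with contacts on the far side at row 310. I'll grip the fin 12 mm toward the contacts, so that it hangs contact-end up.

>>> drive_tool(
  motion=[
    [[-0.032, -0.0037, 0.02], 0, 0],
    [[-0.0323, -0.0037, 0.03], 0, 0],
    [[0, 0, 0.045], 0, 0],
    [[0, 0, 0.045], 0, 0],
    [[0, 0, 0.03], 0, 0],
    [[0, 0, 0.016], 0, 120],
    [[0, 0, 0], 0, 255],
    [[0, 0, 0], 0, 255],
    [[0, 0, 0], 0, 255],
    [[0, 0, 0], 0, 255],
  ],
  grip_force=25,
)

```text
clock: 8.65
tool_pos: [0.5145, -0.3253, 0.1135]
orientation: [-0.308, 3.124, -0.002]
contact_force: [0.4, -1.0, 2.8]
opening: 0.0125
grip_force: 2.6
```

>>> drive_tool(
  motion=[
    [[0, 0, 0], 0, 255],
    [[0, 0, 0], 0, 255],
    [[0, 0, -0.02], 0, 255],
    [[0, 0, -0.04], 0, 255],
    [[0, 0, -0.045], 0, 255],
    [[0, 0, -0.045], 0, 255],
    [[0, 0, 0], 0, 255],
  ],
)

```text
clock: 9.35
tool_pos: [0.5154, -0.3266, 0.2684]
orientation: [-0.307, 3.117, -0.008]
contact_force: [0.9, -0.2, -4.3]
opening: 0.0114
grip_force: 28.9
```

```bash
python3 - <<'E'
from h import *
s=sense(); print(s["tool_pos"],s["contact_force"],s["opening"],s["grip_force"])
p=read_camera("side"); u=proj(p,s["tool_pos"]-[0,0,.08])[0].astype(int); print(u)
w=read_camera("wrist")
a=p["pixels"][max(0,u[1]-75):u[1]+75,u[0]-75:u[0]+75]
cv2.imwrite("pics/g1.png",np.hstack([cv2.resize(a,(400,400)),cv2.resize(w["pixels"][160:,:],(400,300))[:,:].repeat(1,0) if 0 else cv2.copyMakeBorder(cv2.resize(w["pixels"],(400,300)),0,100,0,0,cv2.BORDER_CONSTANT)]))
E
```

```text
[ 0.51544946 -0.32664318  0.26837273] [ 0.92361971 -0.24321471 -4.26879533] 0.011409464896798083 28.902619779109955
[401 281]
```

View pics/g1.png

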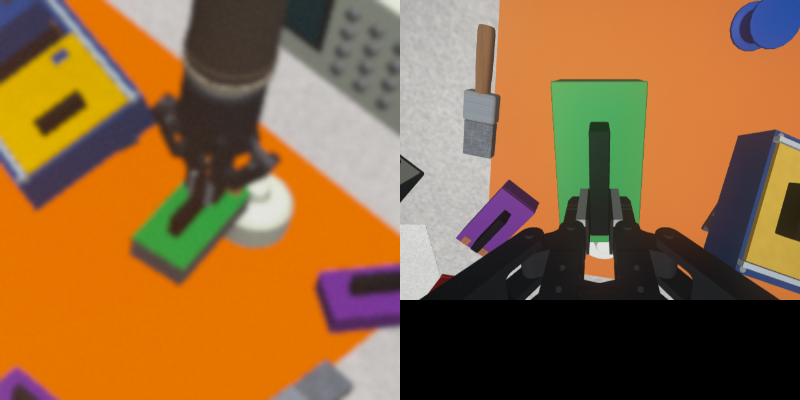

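```bash
cat >> h.py <<'E'
def pitchfit(off=.012,lo=-10,hi=60,tipdep=.0155):
    """pitch (deg, +x end up) of held pack, from far-end edge of green top in the wrist view"""
    s=sense(); p=read_camera("wrist"); T=R.from_rotvec(s["orientation"]).as_matrix()
    h=cv2.cvtColor(p["pixels"],cv2.COLOR_BGR2HSV); m=cv2.inRange(h,(50,100,40),(78,255,255))
    n,l,st,c=cv2.connectedComponentsWithStats(m); k=1+np.argmax(st[1:,4]); row=[np.nonzero(l==k)[0].min()+2]
    ys,xs=np.nonzero(l==k); e=xs[ys<=row[0]+2]; w=(e.min(),e.max())
    out=[]
    for a in range(lo,hi,2):
        Rp=R.from_euler('y',a,degrees=True).as_matrix()   # tool frame: pack x=-tool x, z=-tool z, y=y
        F=np.diag([-1,1,-1.]); piv=np.array([off,0,.0465]); P0=np.array([0,0,.0655])
        q=np.array([[-.06,-.03,.03],[-.06,.03,.03]])-piv
        ang=R.from_euler('y',-a,degrees=True).as_matrix()
        X=(q@ang.T)@F.T+P0
        u=proj(p,X@T.T+s["tool_pos"]); out.append((a,*u.ravel().round(0)))
    return row[0],w,out,p
E
python3 - <<'E'
from h import *
r,w,o,p=pitchfit(); print(r,w)
for x in o: print(x)
E
```

```text
132 (np.int64(241), np.int64(395))
(-10, np.float64(231.0), np.float64(140.0), np.float64(402.0), np.float64(140.0))
(-8, np.float64(233.0), np.float64(140.0), np.float64(401.0), np.float64(140.0))
(-6, np.float64(234.0), np.float64(140.0), np.float64(399.0), np.float64(140.0))
(-4, np.float64(236.0), np.float64(140.0), np.float64(398.0), np.float64(140.0))
(-2, np.float64(237.0), np.float64(141.0), np.float64(396.0), np.float64(141.0))
(0, np.float64(239.0), np.float64(142.0), np.float64(395.0), np.float64(142.0))
(2, np.float64(240.0), np.float64(143.0), np.float64(394.0), np.float64(143.0))
(4, np.float64(241.0), np.float64(144.0), np.float64(393.0), np.float64(144.0))
(6, np.float64(243.0), np.float64(146.0), np.float64(391.0), np.float64(146.0))
(8, np.float64(244.0), np.float64(147.0), np.float64(390.0), np.float64(147.0))
(10, np.float64(245.0), np.float64(149.0), np.float64(389.0), np.float64(149.0))
(12, np.float64(246.0), np.float64(151.0), np.float64(388.0), np.float64(151.0))
(14, np.float64(247.0), np.float64(153.0), np.float64(387.0), np.float64(153.0))
(16, np.float64(
[... 1065 characters left out ...]
loat64(194.0), np.float64(376.0), np.float64(194.0))
(44, np.float64(260.0), np.float64(197.0), np.float64(375.0), np.float64(197.0))
(46, np.float64(260.0), np.float64(201.0), np.float64(374.0), np.float64(201.0))
(48, np.float64(261.0), np.float64(204.0), np.float64(374.0), np.float64(204.0))
(50, np.float64(261.0), np.float64(208.0), np.float64(373.0), np.float64(208.0))
(52, np.float64(262.0), np.float64(212.0), np.float64(373.0), np.float64(212.0))
(54, np.float64(262.0), np.float64(215.0), np.float64(372.0), np.float64(215.0))
(56, np.float64(263.0), np.float64(219.0), np.float64(372.0), np.float64(219.0))
(58, np.float64(263.0), np.float64(223.0), np.float64(372.0), np.float64(223.0))
```

The pack is level (0° pitch), gripped about 16 mm toward the contacts. I'll carry it over the bay and use the uphill guide strip to pivot it in the pads to 24°.

>>> drive_tool(
  motion=[
    [[0, 0, -0.01], 7.5, 255],
    [[0, 0, 0], 7.5, 255],
    [[0, 0, 0], 7.5, 255],
    [[-0.0013, 0.044, 0], 0, 255],
    [[-0.0013, 0.044, 0], 0, 255],
    [[-0.0013, 0.044, 0], 0, 255],
    [[-0.0013, 0.044, 0], 0, 255],
    [[-0.0013, 0.044, 0], 0, 255],
    [[-0.0013, 0.044, 0], 0, 255],
    [[-0.0013, 0.044, 0], 0, 255],
  ],
)

```text
clock: 10.5
tool_pos: [0.5814, -0.0225, 0.2694]
orientation: [-0.306, -3.123, 0.001]
contact_force: [1.6, -0.1, -3.3]
opening: 0.0113
grip_force: 28.8
```

>>> drive_tool(
  motion=[
    [[-0.0012, 0.041, 0], 0, 255],
    [[0, 0, 0], 0, 255],
    [[0, 0, 0], 0, 255],
  ],
)

```text
clock: 10.8
tool_pos: [0.5906, 0.017, 0.2693]
orientation: [-0.302, -3.123, 0.002]
contact_force: [-0.3, -0.8, -3.9]
opening: 0.0114
grip_force: 28.8
```

>>> drive_tool(
  motion=[
    [[0, 0, 0.01], 0, 255],
    [[0, 0, 0.01], 0, 255],
    [[0, 0, 0.004], 0, 255],
    [[0.002, 0, 0.003], 0, 255],
    [[0.002, 0, 0.004], 0, 255],
    [[0.002, 0, 0.004], 0, 255],
    [[0, 0, 0], 0, 255],
  ],
  grip_force=20,
)

```text
clock: 11.5
tool_pos: [0.5844, 0.0159, 0.2372]
orientation: [-0.308, -3.124, -0.0]
contact_force: [-7.4, -2.6, 4.3]
opening: 0.0112
grip_force: 31.0
```

```bash
cat > pf.py <<'E'
from h import *
s=sense(); print(s["tool_pos"],s["contact_force"])
r,w,o,p=pitchfit(.0165); print(r,w); b=sorted(o,key=lambda x:abs(x[2]-r)+abs(x[3]-x[1]-w[1]+w[0]))[:3]; print([tuple(float(y) for y in x) for x in b])
E
python3 pf.py
```

```text
[0.58435815 0.01587473 0.23723549] [-7.43744831 -2.59620151  4.2997494 ]
138 (np.int64(246), np.int64(391))
[(10.0, 245.0, 139.0, 389.0, 139.0), (8.0, 243.0, 137.0, 390.0, 137.0), (12.0, 246.0, 141.0, 388.0, 141.0)]
```

>>> drive_tool(
  motion=[
    [[0.002, 0, 0.004], 0, 255],
    [[0.002, 0, 0.004], 0, 255],
    [[0.002, 0, 0.004], 0, 255],
    [[0, 0, 0], 0, 255],
    [[0, 0, 0], 0, 255],
  ],
)

```text
clock: 12.05
tool_pos: [0.5779, 0.0171, 0.225]
orientation: [-0.308, -3.123, 0.0]
contact_force: [-9.2, -1.1, 4.4]
opening: 0.0111
grip_force: 33.3
```

```bash
python3 pf.py
```

```text
[0.57792994 0.01711177 0.22502394] [-9.19032588 -1.06877466  4.44133423]
151 (np.int64(253), np.int64(385))
[(20.0, 250.0, 151.0, 384.0, 151.0), (22.0, 251.0, 154.0, 383.0, 154.0), (18.0, 249.0, 148.0, 385.0, 148.0)]
```

>>> drive_tool(
  motion=[
    [[0.001, 0, 0.003], 0, 255],
    [[0, 0, 0.001], 0, 255],
    [[0, 0, 0], 0, 255],
  ],
)

```text
clock: 12.4
tool_pos: [0.5765, 0.0173, 0.2211]
orientation: [-0.308, -3.122, -0.0]
contact_force: [-11.5, -0.6, 7.5]
opening: 0.011
grip_force: 34.6
```

```bash
python3 pf.py
```

```text
[0.57645992 0.01728004 0.22106506] [-11.51430501  -0.61468004   7.49224219]
156 (np.int64(255), np.int64(383))
[(24.0, 252.0, 157.0, 382.0, 157.0), (26.0, 253.0, 160.0, 381.0, 160.0), (22.0, 251.0, 154.0, 383.0, 154.0)]
```

>>> drive_tool(
  motion=[
    [[0, 0, -0.012], 0, 255],
    [[0.009, 0, -0.003], 0, 255],
    [[0.009, 0, 0.005], 0, 255],
    [[0, 0, 0.004], 0, 255],
    [[0, 0, 0], 0, 255],
  ],
)

```text
clock: 12.95
tool_pos: [0.5604, 0.0219, 0.2258]
orientation: [-0.306, -3.125, 0.0]
contact_force: [-0.4, 0.2, -4.0]
opening: 0.0111
grip_force: 32.9
```

```bash
python3 pf.py; python3 - <<'E'
from h import *
s=sense(); w=read_camera("wrist"); p=read_camera("scene"); q=read_camera("side")
d=[.5655,.0195,-.1945]
def crop(p,n):
    im=p["pixels"].copy(); 
    u=proj(p,d2w(d,[[0,0,.03]]))[0].astype(int)
    a=im[u[1]-55:u[1]+55,u[0]-75:u[0]+75]; return cv2.resize(a,(400,293),interpolation=cv2.INTER_CUBIC)
W=cv2.resize(w["pixels"],(400,300))
cv2.imwrite("pics/e1.png",np.vstack([np.hstack([crop(p,0),crop(q,0)]),np.hstack([W,cv2.resize(w["pixels"][100:340,200:520],(400,300))])]))
E
```

```text
[0.56039137 0.02190295 0.22581824] [-0.43892194  0.21699346 -3.99574449]
157 (np.int64(254), np.int64(383))
[(24.0, 252.0, 157.0, 382.0, 157.0), (26.0, 253.0, 160.0, 381.0, 160.0), (22.0, 251.0, 154.0, 383.0, 154.0)]
```

View pics/e1.png

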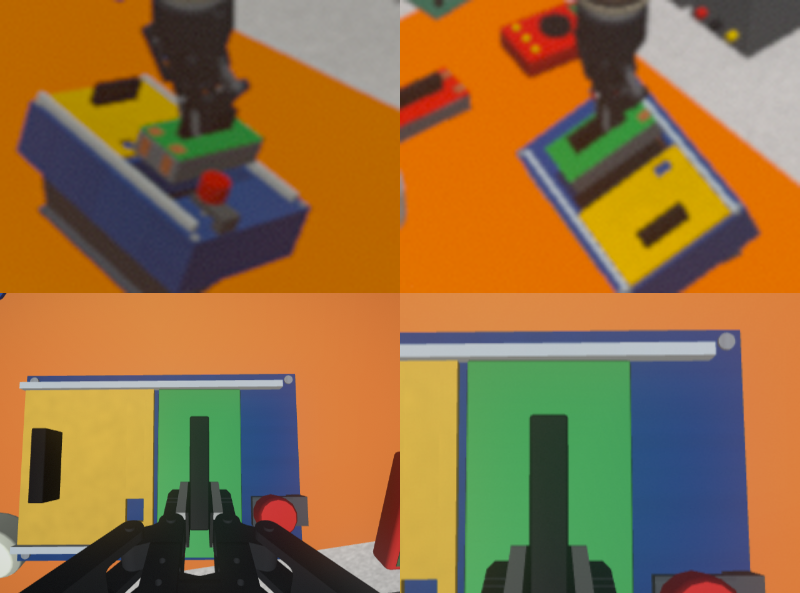

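The pack now sits parallel above the bay, contacts uphill. I'll check its alignment from this same wrist view.

```bash
python3 - <<'E'
from h import *
s=sense(); p=read_camera("wrist"); h=cv2.cvtColor(p["pixels"],cv2.COLOR_BGR2HSV)
y=cv2.inRange(h,(20,100,80),(32,255,255)); b=cv2.inRange(h,(105,100,40),(125,255,255)); g=cv2.inRange(h,(50,100,40),(78,255,255))
for r in (165,180,200,220):
    print(r,"yel",[np.nonzero(y[r])[0][[0,-1]]],"green",np.nonzero(g[r])[0][[0,-1]],"blue",np.nonzero(b[r,:520])[0][[-1]])
for c in (80,120,160,200,230): print(c,"yel top",np.nonzero(y[:,c])[0][0])
for c in (420,440): print(c,"blue top",np.nonzero(b[:,c])[0][0])
yr=lambda r:np.nonzero(y[r])[0][-1]; br=lambda r:np.nonzero(b[r,:520])[0][-1]
n=np.array
def f(d):
    o=[]
    def line(a,b_,pts):
        A,B=proj(p,d2w(d,[a,b_])); t=(B-A)/np.hypot(*(B-A)); return [(t[0]*(q[1]-A[1])-t[1]*(q[0]-A[0])) for q in pts]
    o+=line([-.069,-.038,.0065],[.03,-.038,.0065],[(yr(r)+.5,r) for r in (165,180,200,220)])
    o+=line([-.069,-.15,.0065],[-.069,-.04,.0065],[(c,np.nonzero(y[:,c])[0][0]-.5) for c in (80,120,160,200)])
    o+=line([-.085,.095,0],[.03,.095,0],[(br(r)+.5,r) for r in (165,180,200,220)])
    o+=line([-.085,0,0],[-.085,.09,0],[(c,np.nonzero(b[:,c])[0][0]-.5) for c in (400,420,440)])
    return o
r=least_squares(f,[.5655,.0195,-.1945],loss='soft_l1'); print(r.x.round(4),n(f(r.x)).round(1)); d=r.x
T=R.from_rotvec(s["orientation"]).as_matrix(); yd=deckR(d[2])[:,1]
print("yaw tool",np.degrees(np.arctan2(-T[0,1],T[1,1])),"deck",np.degrees(d[2]),"TCP lateral",(s["tool_pos"]-[d[0],d[1],0])@yd)
# pack near edge assuming fit pitch 24: top corners (-60,+-30,30) ray with deck-normal height unknown -> solve for deck x,y at several heights
for zz in (.040,.045,.050):
    for u in ((254,157),(384,157)):
        K,rr,t=cam(p); c=-rr.T@t; v=rr.T@np.linalg.solve(K,[*u,1]); D=deckR(d[2]); cd=D.T@(c-[d[0],d[1],Z0]); vd=D.T@v
        print(zz,(cd+vd*(zz-cd[2])/vd[2]).round(4))
dd=D.T@(s["tool_pos"]-[0,0,.0675]-[d[0],d[1],Z0]); print("pivot deck",dd.round(4),"expected pack bottom z",dd[2]-.046,"origin x",dd[0]-.0165)
E
```

```text
165 yel [array([ 41, 247])] green [254 383] blue [472]
180 yel [array([ 40, 246])] green [254 384] blue [473]
200 yel [array([ 39, 246])] green [253 384] blue [474]
220 yel [array([ 38, 246])] green [253 384] blue [475]
80 yel top 154
120 yel top 154
160 yel top 153
200 yel top 153
230 yel top 152
420 blue top 129
440 blue top 129
[ 0.566   0.0181 -0.1899] [-0.7  0.1 -0.1 -0.3  0.1  0.3 -0.4 -0.1  0.7  0.3  0.1 -0.1 -0.2 -0.
  0.1]
yaw tool -11.208485990537842 deck -10.877702558159664 TCP lateral 0.002455186627181886
0.04 [-0.0558 -0.0281  0.04  ]
0.04 [-0.0553  0.0354  0.04  ]
0.045 [-0.0542 -0.0273  0.045 ]
0.045 [-0.0538  0.0345  0.045 ]
0.05 [-0.0526 -0.0264  0.05  ]
0.05 [-0.0522  0.0337  0.05  ]
pivot deck [0.0229 0.0025 0.0641] expected pack bottom z 0.01808102112872828 origin x 0.006420452097648226
```

>>> drive_tool(
  motion=[
    [[0, -0.003, 0.005], -0.3, 255],
    [[0, 0, 0.006], 0, 255],
    [[0, 0, 0.006], 0, 255],
    [[0, 0, 0], 0, 255],
    [[-0.001, 0, 0.002], 0, 255],
    [[-0.001, 0, 0.002], 0, 255],
    [[-0.001, 0, 0.002], 0, 255],
    [[0, 0, 0], 0, 255],
  ],
)

```text
clock: 14.0
tool_pos: [0.5636, 0.018, 0.2035]
orientation: [-0.299, -3.127, 0.0]
contact_force: [1.1, -0.7, -4.4]
opening: 0.0111
grip_force: 32.9
```

```bash
cat > st.py <<'E'
from h import *
s=sense(); d=[.566,.0181,-.19]; D=deckR(d[2]); dd=D.T@(s["tool_pos"]-[0,0,.0675]-[d[0],d[1],Z0]); print("origin",(dd-[.0155,-.001,.0445]).round(4),s["contact_force"].round(1),s["moment"].round(2))
E
python3 st.py; python3 pf.py
```

```text
origin [ 0.0006  0.0005 -0.0026] [ 1.1 -0.7 -4.4] [0.02 0.03 0.02]
[0.56361314 0.01802485 0.20351842] [ 1.08129639 -0.74484762 -4.40891573]
156 (np.int64(254), np.int64(383))
[(24.0, 252.0, 157.0, 382.0, 157.0), (22.0, 251.0, 154.0, 383.0, 154.0), (26.0, 253.0, 160.0, 381.0, 160.0)]
```

Free so far, and the pack bottom is just inside the mouth. Continuing along deck −z.

>>> drive_tool(
  motion=[
    [[-0.0016, 0, 0.0037], 0, 255],
    [[-0.0016, 0, 0.0037], 0, 255],
    [[-0.0016, 0, 0.0037], 0, 255],
    [[0, 0, 0], 0, 255],
  ],
)

```text
clock: 14.45
tool_pos: [0.5681, 0.0171, 0.1919]
orientation: [-0.299, -3.126, 0.001]
contact_force: [0.1, -0.4, -2.9]
opening: 0.0111
grip_force: 32.9
```

```bash
python3 st.py; python3 pf.py
```

```text
origin [ 0.0001  0.0004 -0.0151] [ 0.1 -0.4 -2.9] [-0.02  0.    0.01]
[0.56812685 0.01705464 0.19191223] [ 0.08269846 -0.44279102 -2.94267183]
156 (np.int64(254), np.int64(383))
[(24.0, 252.0, 157.0, 382.0, 157.0), (22.0, 251.0, 154.0, 383.0, 154.0), (26.0, 253.0, 160.0, 381.0, 160.0)]
```

>>> drive_tool(
  motion=[
    [[-0.0016, 0, 0.0037], 0, 255],
    [[-0.0016, 0, 0.0037], 0, 255],
    [[-0.0016, 0, 0.0037], 0, 255],
    [[-0.0016, 0, 0.0037], 0, 255],
    [[-0.0016, 0, 0.0037], 0, 255],
    [[-0.0016, 0, 0.0037], 0, 255],
    [[-0.0016, 0, 0.0037], 0, 255],
    [[0, 0, 0], 0, 255],
  ],
)

```text
clock: 15.3
tool_pos: [0.5792, 0.0149, 0.1661]
orientation: [-0.299, -3.127, 0.0]
contact_force: [-0.1, -0.3, -4.4]
opening: 0.0111
grip_force: 32.9
```

```bash
python3 st.py
```

```text
origin [-0.0001  0.0004 -0.0432] [-0.1 -0.3 -4.4] [-0.02  0.04 -0.02]
```

>>> drive_tool(
  motion=[
    [[-0.0012, 0, 0.0027], 0, 255],
    [[-0.0012, 0, 0.0027], 0, 255],
    [[-0.0012, 0, 0.0027], 0, 255],
    [[-0.0008, 0, 0.0018], 0, 255],
    [[0, 0, 0], 0, 255],
    [[-0.0004, 0, 0.0009], 0, 255],
    [[-0.0004, 0, 0.0009], 0, 255],
    [[0, 0, 0], 0, 255],
  ],
)

```text
clock: 16.1
tool_pos: [0.5844, 0.014, 0.155]
orientation: [0.299, 3.127, 0.0]
contact_force: [0.5, -0.4, -4.8]
opening: 0.0109
grip_force: 33.0
```

```bash
python3 st.py
```

```text
origin [ 0.0002  0.0005 -0.0555] [ 0.5 -0.4 -4.8] [ 0.03 -0.   -0.01]
```

>>> drive_tool(
  motion=[
    [[-0.0004, 0, 0.0009], 0, 255],
    [[-0.0004, 0, 0.0009], 0, 255],
    [[-0.0004, 0, 0.0009], 0, 255],
    [[0, 0, 0], 0, 255],
  ],
)

```text
clock: 16.5
tool_pos: [0.5851, 0.0138, 0.153]
orientation: [-0.299, -3.126, -0.001]
contact_force: [-5.9, 0.8, 4.6]
opening: 0.0111
grip_force: 34.2
```

```bash
python3 st.py; python3 pf.py
```

```text
origin [ 0.      0.0004 -0.0577] [-5.9  0.8  4.6] [0.01 0.82 0.04]
[0.58511531 0.01383443 0.15296076] [-5.92295494  0.75878053  4.56880839]
156 (np.int64(254), np.int64(383))
[(24.0, 252.0, 157.0, 382.0, 157.0), (22.0, 251.0, 154.0, 383.0, 154.0), (26.0, 253.0, 160.0, 381.0, 160.0)]
```

>>> drive_tool(
  motion=[
    [[-0.0004, 0, 0.0009], 0, 255],
    [[0, 0, 0], 0, 255],
    [[0, 0, -0.0005], 0, 200],
    [[0, 0, 0], 0, 185],
    [[0, 0, 0], 0, 185],
    [[0, 0, 0], 0, 185],
  ],
)

```text
clock: 17.15
tool_pos: [0.5863, 0.0112, 0.1531]
orientation: [0.302, 3.125, -0.003]
contact_force: [-3.4, -6.7, 6.1]
opening: 0.0231
grip_force: 0.0
```

```bash
python3 st.py; python3 pf.py
```

```text
origin [ 0.0016 -0.002  -0.0583] [-3.4 -6.7  6.1] [-0.79  0.43  0.08]
[0.58628478 0.01119421 0.15308371] [-3.44174556 -6.67304269  6.13838956]
152 (np.int64(259), np.int64(389))
[(22.0, 251.0, 154.0, 383.0, 154.0), (20.0, 250.0, 151.0, 384.0, 151.0), (24.0, 252.0, 157.0, 382.0, 157.0)]
```

>>> drive_tool(
  motion=[
    [[0, -0.001, -0.005], 0, 185],
    [[0.002, 0, -0.01], 0, 185],
    [[0.004, 0, -0.02], 0, 185],
    [[0.006, 0, -0.03], 0, 185],
    [[0.03, 0, -0.04], 0, 100],
    [[0.03, 0, -0.03], 0, 0],
    [[0, 0, -0.02], 0, 0],
    [[0, 0, 0], 0, 0],
  ],
)

```text
clock: 18.0
tool_pos: [0.5158, 0.0269, 0.3109]
orientation: [0.296, 3.121, 0.005]
contact_force: [-0.3, 0.5, -0.6]
opening: 0.0799
grip_force: 0.0
```

```bash
python3 - <<'E'
from h import *
s=sense(); print(s["tool_pos"],s["contact_force"]); p=read_camera("wrist"); im=p["pixels"].copy(); d=[.566,.0181,-.19]
def pl(q,c=0): cv2.polylines(im,[np.round(proj(p,d2w(d,q))).astype(int)],c,(255,255,255),1)
pl([[-.035,-.006,-.003],[-.035,.006,-.003],[.035,.006,-.003],[.035,-.006,-.003]],1)
pl([[-.06,-.03,-.027],[-.06,.03,-.027],[.06,.03,-.027],[.06,-.03,-.027]],1)
a=np.linspace(0,6.28,30); pl(np.c_[.04+.015*np.cos(a),.062+.015*np.sin(a),0*a+.041],1)
cv2.imwrite("pics/s1.png",im)
E
```

```text
[0.51582658 0.02693122 0.31094127] [-0.25350555  0.51114232 -0.58174169]
```

View pics/s1.png

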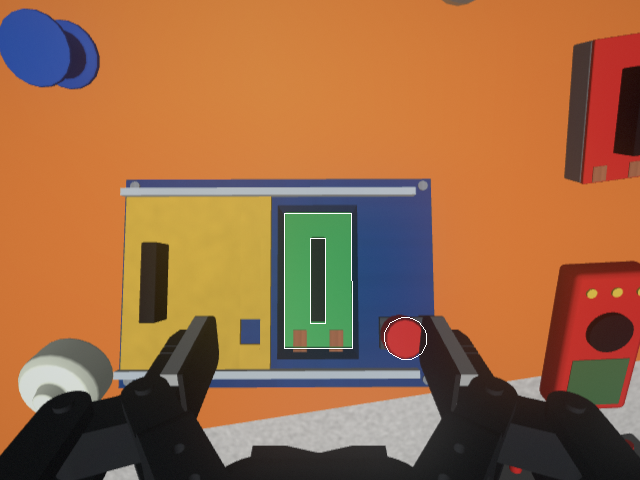

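The pack is seated (fin and top match the predicted seated outline at (318,280)) and the knob is at (405,338). Next, pull the latch.

>>> drive_tool(
  motion=[
    [[-0.0354, 0.0314, 0], 0, 0],
    [[-0.0354, 0.0314, 0.02], 0, 0],
    [[0, 0, 0.045], 0, 0],
    [[0, 0, 0.03], 0, 0],
    [[0, 0, 0.012], 0, 0],
    [[0, 0, 0], 0, 0],
    [[0, 0, 0], 0, 255],
    [[0, 0, 0], 0, 255],
    [[0, 0, 0], 0, 255],
    [[0, 0, 0], 0, 255],
  ],
  grip_force=50,
)

```text
clock: 19.05
tool_pos: [0.5958, 0.0743, 0.2018]
orientation: [0.298, 3.126, 0.002]
contact_force: [-3.3, 7.9, 21.1]
opening: 0.0284
grip_force: 38.1
```

>>> drive_tool(
  motion=[
    [[0, 0, 0], 0, 255],
    [[0, 0, 0], 0, 255],
    [[0.0012, 0, -0.0027], 0, 255],
    [[0.0012, 0, -0.0027], 0, 255],
    [[0.0012, 0, -0.0027], 0, 255],
    [[0.0012, 0, -0.0027], 0, 255],
    [[0.0012, 0, -0.0027], 0, 255],
    [[0.0008, 0, -0.0018], 0, 255],
    [[0, 0, 0], 0, 255],
  ],
)

```text
clock: 19.95
tool_pos: [0.5897, 0.0757, 0.2159]
orientation: [0.298, 3.125, 0.001]
contact_force: [7.0, 1.9, -5.8]
opening: 0.0277
grip_force: 52.5
```

>>> drive_tool(
  motion=[
    [[0.0008, 0, -0.0018], 0, 255],
    [[0, 0, 0], 0, 255],
    [[0, 0, 0], 0, 100],
    [[0, 0, 0], 0, 0],
    [[0, 0, 0], 0, 0],
    [[0, 0, -0.04], 0, 0],
    [[0.02, -0.03, -0.04], 0, 0],
    [[0.03, -0.03, -0.015], 0, 0],
    [[0.02, -0.02, 0], 0, 0],
    [[0, 0, 0], 0, 0],
  ],
)

```text
clock: 20.95
tool_pos: [0.5032, 0.009, 0.3109]
orientation: [0.305, 3.127, 0.002]
contact_force: [0.1, 0.7, -0.0]
opening: 0.0855
grip_force: 0.0
```

```bash
python3 - <<'E'
from h import *
s=sense(); print(s["tool_pos"],s["orientation"],s["contact_force"]); p=read_camera("wrist"); d=[.566,.0181,-.19]
h=cv2.cvtColor(p["pixels"],cv2.COLOR_BGR2HSV)
a=np.linspace(0,6.28,30)
red=cv2.inRange(h,(0,150,60),(5,255,255))|cv2.inRange(h,(173,150,60),(180,255,255))
n,l,st,c=cv2.connectedComponentsWithStats(red)
for L in (0,.008,.015):
    u=proj(p,d2w(d,np.r_[np.c_[.04+.015*np.cos(a),.062+.015*np.sin(a),0*a+.041+L],np.c_[.04+.015*np.cos(a),.062+.015*np.sin(a),0*a+.019+L]])); print(L,u.min(0).round(),u.max(0).round())
for k in range(1,n):
    if st[k,4]>300: print(st[k],(st[k,:2]+st[k,2:4]))
print("rib top",d2w(d,[[0,-.1262,.0305]]))
cv2.imwrite("pics/k1.png",p["pixels"])
E
```

```text
[0.50315861 0.00900905 0.31092937] [3.04600798e-01 3.12672276e+00 2.18047823e-03] [ 0.13356422  0.68708135 -0.03985634]
0 [406. 325.] [454. 371.]
0.008 [408. 326.] [458. 374.]
0.015 [410. 328.] [462. 377.]
[ 601   49   39  145 4171] [640 194]
[ 558  271   82  133 5870] [640 404]
[413 330  18  44 457] [431 374]
rib top [[ 0.52998379 -0.10348605  0.11907557]]
```

>>> drive_tool(
  motion=[
    [[-0.013, -0.036, 0], 0, 0],
    [[-0.013, -0.036, 0.02], 0, 0],
    [[-0.012, -0.034, 0.03], 0, 0],
    [[0, 0, 0.045], 0, 0],
    [[0, 0, 0.028], 0, 0],
    [[0, 0, 0.013], 0, 0],
    [[0, 0, 0], 0, 255],
    [[0, 0, 0], 0, 255],
    [[0, 0, 0], 0, 255],
    [[0, 0, 0], 0, 255],
  ],
  grip_force=40,
)

```text
clock: 22.0
tool_pos: [0.5239, -0.0992, 0.1751]
orientation: [0.298, 3.125, 0.001]
contact_force: [-0.2, 0.8, -0.2]
opening: 0.0283
grip_force: 0.0
```

>>> drive_tool(
  motion=[
    [[0, 0, 0], 0, 255],
    [[0, 0.008, 0], 0, 255],
    [[0, 0.012, 0], 0, 255],
    [[0, 0.012, 0], 0, 255],
    [[0, 0.012, 0], 0, 255],
    [[0, 0.012, 0], 0, 255],
    [[0, 0.012, 0], 0, 255],
    [[0, 0.012, 0], 0, 255],
    [[0, 0.01, 0], 0, 255],
    [[0, 0, 0], 0, 255],
  ],
)

```text
clock: 23.0
tool_pos: [0.5409, -0.0087, 0.1748]
orientation: [0.295, 3.126, 0.003]
contact_force: [-2.2, 1.8, 9.5]
opening: 0.0112
grip_force: 42.8
```

>>> drive_tool(
  motion=[
    [[0, 0.008, 0], 0, 255],
    [[0, 0.006, 0], 0, 255],
    [[0, 0.004, 0], 0, 255],
    [[0, 0.003, 0], 0, 255],
    [[0, 0.003, 0], 0, 255],
    [[0, 0.002, 0], 0, 255],
    [[0, 0, 0], 0, 255],
  ],
)

```text
clock: 23.7
tool_pos: [0.5447, 0.0115, 0.1748]
orientation: [0.302, 3.127, -0.005]
contact_force: [-4.6, -11.1, 12.3]
opening: 0.0106
grip_force: 43.2
```

>>> drive_tool(
  motion=[
    [[0, 0.003, 0], 0, 255],
    [[0, 0, 0], 0, 255],
    [[0, -0.005, 0], 0, 255],
    [[0, 0, 0], 0, 150],
    [[0, 0, 0], 0, 60],
    [[0, 0, 0], 0, 40],
    [[0, 0, -0.045], 0, 40],
    [[0.03, 0, -0.045], 0, 40],
    [[0.02, 0, -0.045], 0, 0],
    [[0, 0, 0], 0, 0],
  ],
)

```text
clock: 24.7
tool_pos: [0.4982, 0.0221, 0.3105]
orientation: [0.297, 3.121, 0.007]
contact_force: [0.4, -0.1, -0.5]
opening: 0.0856
grip_force: 0.0
```

```bash
python3 - <<'E'
from h import *
s=sense(); print(s["tool_pos"],s["orientation"],s["contact_force"]); p=read_camera("wrist"); d=[.566,.0181,-.19]; im=p["pixels"].copy()
def pl(q,c=0): cv2.polylines(im,[np.round(proj(p,d2w(d,q))).astype(int)],c,(255,255,255),1)
pl([[-.069,-.04,.0065],[-.069,.078,.0065],[.069,.078,.0065],[.069,-.04,.0065]],1)
y=cv2.inRange(cv2.cvtColor(p["pixels"],cv2.COLOR_BGR2HSV),(20,100,80),(32,255,255))
for x in (-.05,-.03,0):
    u=proj(p,d2w(d,[[x,-.04,.0065],[x,.078,.0065]])); r=int(u[0,1]); e=np.nonzero(y[r])[0]; print(r,"pred",u[:,0].round(1),"seen",e.min(),e.max())
a=np.linspace(0,6.28,30); pl(np.c_[.04+.015*np.cos(a),.062+.015*np.sin(a),0*a+.056],1)
cv2.imwrite("pics/c1.png",im)
E
```

```text
[0.49816359 0.02209113 0.31047763] [0.29695701 3.12065401 0.00675854] [ 0.40780073 -0.13465981 -0.49186266]
238 pred [278.9 420.9] seen 279 420
262 pred [278.8 421.5] seen 278 421
298 pred [278.5 422.4] seen 278 422
```

View pics/c1.png

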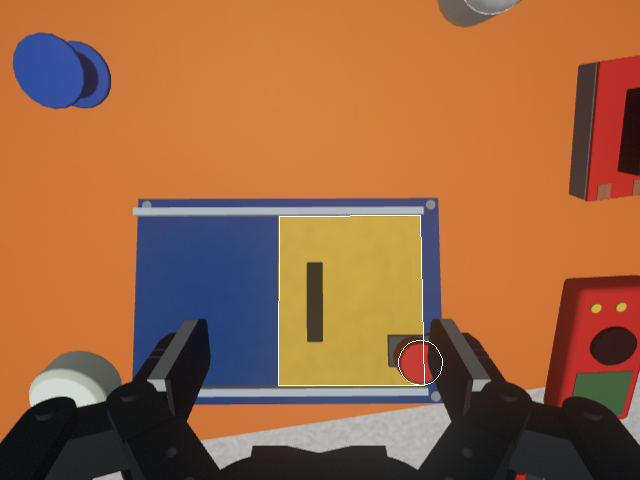

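The cover is fully shut (edges seen at 278 and 422 px, as predicted) and the knob is out. Now push it home with closed fingertips.

>>> drive_tool(
  motion=[
    [[-0.024, 0.0236, 0], 0, 255],
    [[-0.024, 0.0236, 0], 0, 255],
    [[-0.0241, 0.0237, 0], 0, 255],
    [[0, 0, 0.035], 0, 255],
    [[0, 0, 0.03], 0, 255],
    [[0, 0, 0.005], 0, 255],
    [[0, 0, 0], 0, 255],
    [[0, 0, 0], 0, 255],
  ],
)

```text
clock: 25.55
tool_pos: [0.5826, 0.0775, 0.2362]
orientation: [0.299, 3.126, 0.0]
contact_force: [0.9, 0.4, 0.3]
opening: 0.0
grip_force: 0.0
```

>>> drive_tool(
  motion=[
    [[-0.0012, 0, 0.0027], 0, 255],
    [[-0.0012, 0, 0.0027], 0, 255],
    [[-0.0012, 0, 0.0027], 0, 255],
    [[-0.0012, 0, 0.0027], 0, 255],
    [[-0.0012, 0, 0.0027], 0, 255],
    [[-0.0012, 0, 0.0027], 0, 255],
    [[0, 0, 0], 0, 255],
  ],
)

```text
clock: 26.25
tool_pos: [0.5889, 0.0762, 0.2186]
orientation: [-0.299, -3.127, 0.0]
contact_force: [-1.1, 0.0, -0.3]
opening: 0.0001
grip_force: 0.1
```

>>> drive_tool(
  motion=[
    [[-0.0008, 0, 0.0018], 0, 255],
    [[-0.0008, 0, 0.0018], 0, 255],
    [[0, 0, 0], 0, 255],
  ],
)

```text
clock: 26.55
tool_pos: [0.5896, 0.0761, 0.2173]
orientation: [-0.298, -3.125, -0.002]
contact_force: [-10.6, 0.4, 23.0]
opening: 0.0001
grip_force: 12.6
```

>>> drive_tool(
  motion=[
    [[0, 0, 0.001], 0, 255],
    [[0, 0, 0], 0, 255],
    [[0.002, 0, -0.02], 0, 255],
    [[0.01, 0, -0.04], 0, 255],
    [[0.035, -0.03, -0.03], 0, 255],
    [[0.035, -0.03, 0], 0, 255],
    [[0, -0.03, 0], 0, 255],
    [[0, 0, 0], 0, 255],
  ],
)

```text
clock: 27.35
tool_pos: [0.4948, 0.0014, 0.3022]
orientation: [-0.306, -3.126, -0.0]
contact_force: [-0.2, -0.0, 0.3]
opening: -0.0001
grip_force: 0.0
```

```bash
python3 - <<'E'
from h import *
s=sense(); print(s["clock"],s["tool_pos"],s["contact_force"]); p=read_camera("wrist"); d=[.566,.0181,-.19]; im=p["pixels"].copy()
a=np.linspace(0,6.28,60)
red=cv2.inRange(cv2.cvtColor(im,cv2.COLOR_BGR2HSV),(0,150,60),(5,255,255))
for L in (0,.004,.015):
    u=proj(p,d2w(d,np.r_[np.c_[.04+.015*np.cos(a),.062+.015*np.sin(a),0*a+.041+L],np.c_[.04+.015*np.cos(a),.062+.015*np.sin(a),0*a+.019+L]])); print(L,u.min(0).round(1),u.max(0).round(1))
n,l,st,c=cv2.connectedComponentsWithStats(red)
for k in range(1,n):
    if st[k,4]>300: print(st[k,:2],st[k,:2]+st[k,2:4],st[k,4])
y=cv2.inRange(cv2.cvtColor(im,cv2.COLOR_BGR2HSV),(20,100,80),(32,255,255))
for x in (-.05,-.03):
    u=proj(p,d2w(d,[[x,-.04,.0065],[x,.078,.0065]])); r=int(u[0,1]); e=np.nonzero(y[r])[0]; print(r,"pred",u[:,0].round(1),"seen",e.min(),e.max())
E
```

```text
27.35 [0.49484342 0.00140653 0.30215873] [-0.17446595 -0.01204452  0.25950547]
0 [419.8 338.8] [470.8 387.7]
0.004 [421.2 339.6] [473.  389.3]
0.015 [425.2 342.2] [479.6 394.2]
[617  60] [640 203] 2051
[570 281] [640 429] 5934
[425 347] [469 387] 1194
242 pred [305.3 451.1] seen 305 450
267 pred [305.4 451.9] seen 305 451
```

The knob's outline matches the home position and the cover is shut, so I'm handing in.

```bash
python3 -c "
from cell import *
print(hand_in())"
```

```text
the job is handed in; nothing more can be done
None
```

The job is handed in, with no verdict returned: the green pack is seated on the bay floor with its contacts uphill, the cover is shut, and the latch knob is home, as checked in the wrist camera; the clock read about 27 s.

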